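Lock the bag sealer's tray with its taper pin

TASK

The bag sealer's tray has been slid aside for cleaning. Slide it back along its rails until its hole lies over the bracket hole, then take the red-headed taper pin from its blue block and push it down through tray, orange tongue and bracket until its head sits flush on the tray, pulling all three holes into line. Let go of everything and leave the jar, cupcake and bottle where they are.

Things in the scene. Friction and masses are not known exactly. Their poses are not given: they have to be found in the camera images.
- sealer: Cream bag sealer, fixed; position and yaw vary. Origin: on the table straight below the bracket's hole. +x points from the hole into the machine (200 x 340 x 85 mm, front face at x = +110 mm, y = -100 to +240 mm; jaw bar 136 mm high); +y is the way the tray slides out. Two tray rails along y at x = -36 and +76 mm, y = +35 to +240 mm, below the tray.
- bracket_hole (a point): Centre of the 20 mm round through hole in the fixed dark steel bracket (60 mm wide in y, x = -30 to +110 mm), on its top face, 64 mm above the table; axes as the sealer's; free space below it. Stack from below: bracket (56 to 64 mm above the table), tongue (65 to 71), tray (72 to 78).
- tongue (a joint): The orange tongue, a plate 44 mm wide between bracket and tray, slides along the sealer's x, at most 8 mm either way, with about 3 N of friction: 0 = its hole in line with the bracket hole, positive = shifted into the machine (m). It starts a few mm off and is hard to reach under the tray; the pin's taper is meant to shift it.
- tongue_hole (a point): Centre of the tongue's 20 mm round hole, on its top face, 71 mm above the table.
- tray (a joint): Slide of the tray along the sealer's y (m): 0 = tray hole in line with the bracket hole, positive = slid out. Starts 50 to 90 mm out. About 3 N of friction; it stays where it is left. The end stop lies 5 mm past line, at -0.005.
- tray_hole (a point): Centre of the tray's 20 mm round hole, on its top face, 78 mm above the table. The tray is an aluminium plate 130 x 160 x 6 mm; in its own frame (sealer's axes) it reaches from x = -45 to +85 and y = -30 to +130 mm about this hole, with a 12 mm lip along its +y edge.
- tray_handle (a point): Middle of the top face of the tray's black upright handle, 120 mm above the table: a bar 50 mm long (sealer's x), 14 mm thick (sealer's y) and 42 mm tall above the tray, 85 mm from the tray hole along +y.
- block: Blue parking block 70 x 70 x 66 mm, fixed to the table, with a vertical 20 mm through hole in the middle of its top; origin: centre of its underside. The pin stands in it.
- pin: Taper pin, upright in the block at the start, 130 to 210 g. Origin: centre of the underside of its red cylindrical head (30 mm across, 45 mm tall), which rests on the block's top, 66 mm above the table; z up the pin. Steel shank below: 18 mm across for 24 mm, then tapering to a blunt 3 mm tip 60 mm below the head. Drawing the plates into line takes up to about 20 N of push.
- jar: Amber jar with white lid, 64 mm across, 80 mm tall; leave alone. Origin: centre of its underside.
- cupcake: Cupcake, 68 mm across, 64 mm tall; leave alone. Origin: centre of its underside.
- bottle: White bottle with green cap, 56 mm across, 150 mm tall; leave alone. Origin: centre of its underside.
There are look-alikes about, which are no part of the job. There is more than one size of the pin; the job needs the smallest.

How it is judged (in metres and radians):
On the way, in this order (a step that is already met when the one before it is completed fails the run):
1. the tray is slid back until its hole lies over the bracket hole (within 8 mm) (horizontal distance between tray_hole and bracket_hole below 0.008 m), for 0.2 s.
2. the pin stands upright in the stack, its tip through the tray's hole (head under 45 mm above the tray) (horizontal distance between pin and bracket_hole below 0.008 m and z of pin in the frame of bracket_hole below 0.059 m and angle between pin's own z axis and vertical below 0.2 rad), for 0.1 s.
At the end, for the whole second after the job is handed in: The pin stands upright (within 0.08 rad) and at rest in the bracket hole (within 4 mm) with its head seated on the tray (within 2.5 mm), and the tray's and the tongue's holes are each within 3 mm of the bracket hole (horizontal distance between each of tray_hole, tongue_hole and bracket_hole below 0.003 m and horizontal distance between pin and bracket_hole below 0.004 m and z of pin in the frame of bracket_hole below 0.0165 m and angle between pin's own z axis and vertical below 0.08 rad and linear speed of pin below 0.02 m/s); the robot touches nothing.
It fails at once if the jar, cupcake or bottle is moved by more than 30 mm (distance of any of jar, cupcake, bottle from where it was at the start of the episode above 0.03 m).
It also fails if it takes over 58 s, if anything falls off the work surface, if the arm or the gripper's body presses on something with over 40 N, if the wrist force passes 120 N, or if a joint passes its speed limit or range.

ROBOT

A 6-joint arm with a two-finger parallel gripper is mounted at the origin on the work surface. World frame = base frame: x ahead of the robot, y to its left, z up, the work surface at z = 0. Lengths are in mm, angles in rad, forces in N, time in s.
With the tool pointing down it reaches from about 350 to 875 mm from the base axis. Payload 4.2 kg.
Tool frame: the origin (TCP) lies midway between the tips of the shut fingers; the grasp point (between the pads) lies 19 mm behind it; z points along the fingers, y is the direction in which the jaws open and shut (so a half turn about z gives the same grasp; the last joint's range is limited). The gripper opens to 87 mm and grips with 3 to 60 N. Pads are 19 mm wide; open, the fingers measure 117 mm over their backs; the gripper's body (75 mm by 190 mm) begins 51 mm behind the grasp point.
Start: joints at [1.407, 0.385, 0.008, 0, -1.194, -0.259], TCP at [256.414, 569.957, 222.55] pointing down, gripper open.
Joint ranges: [-3.14, 3.14], [-1.21, 2.06], [-1.07, 1.41], [-3.16, 2.05], [-2.99, -0.16], [-3.1, 3.1]. Speed limits (rad/s): [2.79, 2.79, 3.14, 3.14, 3.14, 3.14].

INTERFACE

Orientations are given as a rotation vector (axis times angle).
In Python, from plant import observe, get_image, get_calibration, close_job gives the robot as it stands.
- The arm moves only by the tool jog_arm, never from a script. Its argument "rows" is a list of rows, each a list of 5 numbers: the shift along the world's x, y, z in m, then the turn about the world's z in rad, then the opening in per cent of the stroke, from 0 (shut) to 100 (fully open). In form: [[tx, ty, tz, roll, grip], ...]. A call has 1 to 5 rows; each row is the pose to reach, as a shift and turn from the pose commanded when the call began; what a row does not reach only later rows make up. A row lasts 1/10 s, in which the tool goes at most 50 mm and 8.59 degrees, less where a joint would pass 70% of its speed; a pose out of reach is approached as far as the arm can. A call with a gripper value outside its range is refused whole. The fingers move at their own pace and stop on an object; "force" is the grip in N (left out, the last holds). Time passes only in rows, so rows that repeat a pose let the fingers close. It gives the time, the measured TCP pose, the force and the opening at its end, in the units of the state.
- observe(): the state, without advancing time (a new reading comes with each control period).
- get_image(name): name is "scene" or "top" or "wrist"; returns the picture (400x640x3 uint8, red, green, blue); there is no depth.
- get_calibration(name): a dict with "fx", "fy", "cx", "cy" (pixels), "R" (3x3) and "t" (3): a world point X has camera coordinates R X + t. Camera axes: x right, y down, z forward; pixel columns grow to the right and rows downward; lengths in mm; the calibration is good to about 2 mm. A picture is of the moment at which its call begins: read the wrist's pose just before it. get_calibration takes no time and is no camera call; for the wrist camera it gives the pose at the moment of the call.
- close_job(): hands the job in, once; it reports no verdict.
The state is a dict: "clock": time; "joints": joint angles; "qd": joint speeds; "joint_torque": joint torques, N m; "tcp_pos": TCP position; "tool_rot": TCP orientation; "force": force on the tool from outside, world axes, zero at the start; "wrist_torque": the same for the moment, N m; "grip_width": finger opening in mm.
Only numpy, scipy, OpenCV 4.12 (cv2) and the standard library are available. Lean on these libraries where they do the work, as an engineer would, in place of code of your own. Each camera call takes 0.05 s, during which the arm holds its last target. There are 200 camera calls.

## Working session

There is one attempt and no reset: what is moved stays moved. The work goes in short steps, Python scripts to look and compute and a tool call to move; the robot and the scene stay as the last step left them, time stands still between calls to the robot, and variables do not carry over. Pictures are saved under pics/ and viewed, about 8 in all and at most 12, crops included, and the job is handed in when it is done.

Besides the shell and the picture viewer there is one more tool, called after "Request:" in YAML: its name, and indented under it one key for each argument. jog_arm: Moves the arm, as the interface text tells. Its arguments: {"type":"object","properties":{"rows":{"type":"array","items":{"type":"array","items":{"type":"number"}}},"force":{"type":"number"}},"required":["rows"]}

```bash
mkdir -p pics; cat > h.py <<'E'
import cv2,numpy as np
from plant import *
def snap(n,f):
    im=get_image(n); cv2.imwrite('pics/'+f,im[:,:,::-1]); return im
def ray(c,u,v,z):
    R=np.array(c['R']);t=np.array(c['t']).ravel()
    o=-R.T@t; d=R.T@np.array([(u-c['cx'])/c['fx'],(v-c['cy'])/c['fy'],1])
    return o+d*(z-o[2])/d[2]
def proj(c,X):
    p=np.array(c['R'])@np.array(X,float)+np.array(c['t']).ravel()
    return np.array([c['fx']*p[0]/p[2]+c['cx'],c['fy']*p[1]/p[2]+c['cy']])
E
python3 - <<'E'
from h import *
print(observe())
for n in('top','scene'):
    snap(n,n+'0.png'); print(n,get_calibration(n))
E
```

```text
{'clock': 0.0, 'joints': array([ 1.40661634e+00,  3.85549203e-01,  6.63156715e-03, -4.83914389e-04,
       -1.19400000e+00, -2.58615484e-01]), 'qd': array([-0.0013121 , -0.00013724,  0.00084783, -0.00159993, -0.00034171,
        0.00033066]), 'joint_torque': array([ 1.48646581e-03, -3.90660453e+01,  1.87407857e+01,  4.21964541e+00,
        1.10766580e-02, -1.78161595e-04]), 'tcp_pos': array([256.17636608, 569.42895984, 221.4685278 ]), 'tool_rot': array([ 3.06950498e+00, -6.59015023e-01, -5.48071038e-04]), 'force': array([-0.15221339,  0.65751392, -1.20069978]), 'wrist_torque': array([-0.01755597, -0.01621003,  0.0473166 ]), 'grip_width': 87.20839484431275}
top {'fx': 435.1146927149776, 'fy': 435.1146927149776, 'cx': 318.1346199685538, 'cy': 204.2830466653092, 'R': array([[-0.01733461, -0.99971312,  0.01652848],
       [-0.99734586,  0.01611966, -0.07100274],
       [ 0.07071594, -0.01771541, -0.99733917]]), 't': array([  -5.59270185,  476.49985624, 1294.7675166 ])}
scene {'fx': 506.4309160743375, 'fy': 506.4309160743375, 'cx': 315.1592337302342, 'cy': 190.74674044559495, 'R': array([[ 4.85385787e-01,  8.74300083e-01, -5.18395382e-05],
       [ 5.05532565e-01, -2.80705242e-01, -8.15868490e-01],
       [-7.13328440e-01,  3.95984762e-01, -5.78237498e-01]]), 't': array([-236.11631567, -167.54129019, 1593.42730321])}
```

View pics/top0.png

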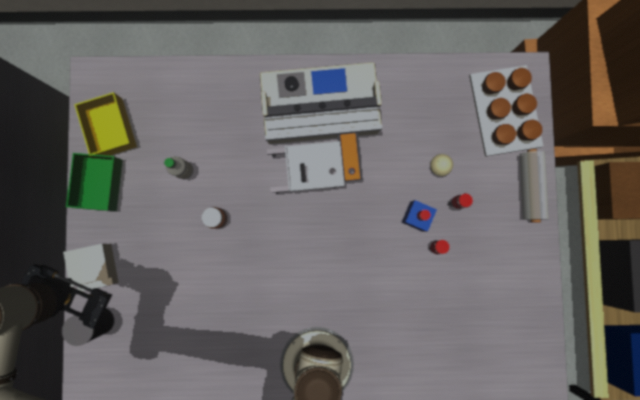

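View pics/scene0.png

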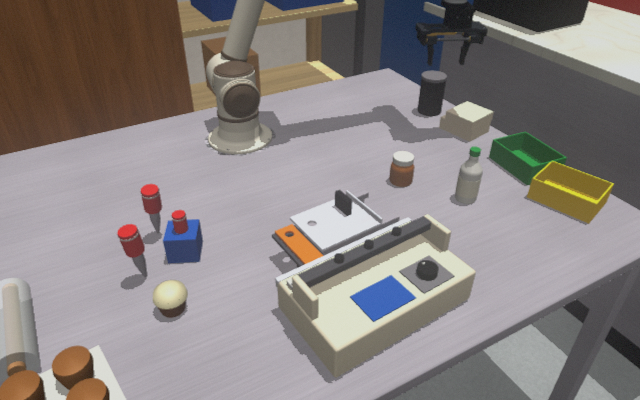

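Candidates for the pin: the one in the blue block (top 424,215), a loose red-headed pin at (464,201), and one at (441,247). The two loose ones look larger, and the description says the pin stands in the block. I'll check with a close crop.

```bash
python3 - <<'E'
from h import *
a=cv2.imread('pics/top0.png')[120:270,255:485]; b=cv2.imread('pics/scene0.png')[170:290,110:410]
a=cv2.resize(a,None,fx=2.66,fy=2.66,interpolation=cv2.INTER_CUBIC)[:, :]
a=cv2.resize(cv2.imread('pics/top0.png')[125:225,265:375],None,fx=5,fy=5,interpolation=cv2.INTER_CUBIC)
c=cv2.resize(cv2.imread('pics/top0.png')[180:260,400:480],None,fx=3,fy=3,interpolation=cv2.INTER_CUBIC)
out=np.zeros((600,800,3),np.uint8); out[:500,:550]=a; out[:240,555:795]=c
d=cv2.resize(cv2.imread('pics/scene0.png')[180:280,115:210],None,fx=2.5,fy=2.5,interpolation=cv2.INTER_CUBIC)
out[250:500,555:555+d.shape[1]]=d
cv2.imwrite('pics/crop1.png',out)
E
```

```text
(no output)
```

View pics/crop1.png

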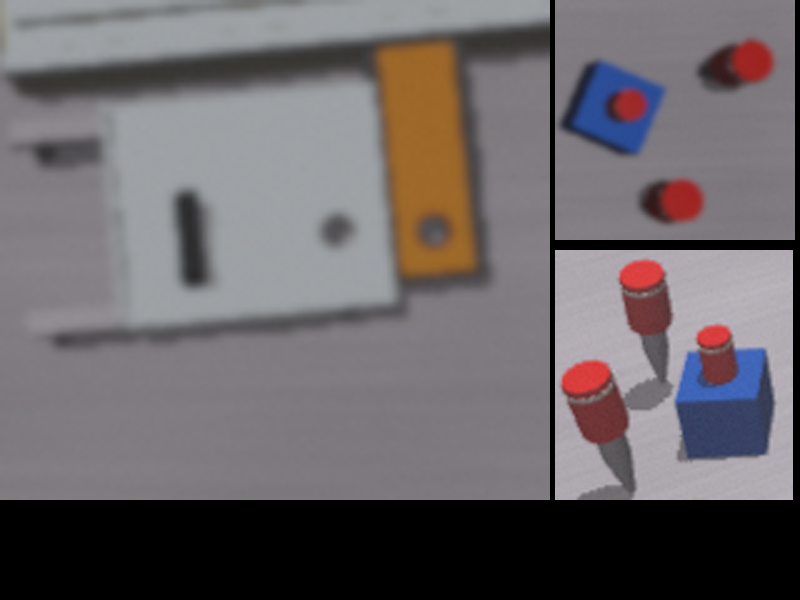

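The crop shows the block pin (top about 425,215) is clearly the smallest, so that is the one. Tray hole is at about (332.4,171), tongue hole (351.8,171.2) and handle top (303,172.6).

```bash
python3 - <<'E'
from h import *
c=get_calibration('top')
g=lambda u,v:(265+u/5-0.4,125+v/5-.4)
P=lambda uv,z:ray(c,*uv,z)
for n,uv,z in [('tray hole',g(337,230),75),('tongue hole',g(434,231),68),('handle',g(189,238),120),
 ('tray bl',g(130,328),78),('tray br',g(400,303),78),('tongue bl',g(400,278),71),('tongue br',g(477,272),71),('tongue tr',g(455,42),71),('tongue tl',g(376,45),71),('bracket br',g(488,280),64),('tray tr',g(372,82),78),
 ('lip bot',g(128,326),84),('sealer L',g(8,75),85),
 ('pin',(400+75/3-.3,180+105/3-.3),111),('pinA',(400+198/3,180+62/3),110),('pinB',(400+126/3,180+200/3),110)]:
  print(n,P(uv,z).round(1))
s=get_calibration('scene')
print('pin scene',ray(s,115+(715-555)/2.5,180+(336-250)/2.5,111).round(1))
for n,u,v in(('A',115+(588-555)/2.5,180+(378-250)/2.5),('B',115+(642-555)/2.5,180+(275-250)/2.5)):
  for z in (110,135): print(n,z,ray(s,u,v,z).round(1))
bl=[(600,60),(665,88),(636,155),(570,122)]
for u,v in bl: print(P((400+(u-555)/3-.3,180+v/3-.3),66).round(1))
w=get_calibration('wrist');print({k:np.round(v,3) for k,v in w.items()})
R=np.array(w['R']);print('wrist cam pos',-R.T@np.array(w['t']).ravel())
E
```

```text
tray hole [569.4 -54.4  75. ]
tongue hole [ 569.1 -111.4   68. ]
handle [559.5  30.6 120. ]
tray bl [513.9  66.   78. ]
tray br [526.  -89.8  78. ]
tongue bl [541.4 -90.7  71. ]
tongue br [ 544.2 -135.6   71. ]
tongue tr [ 680. -126.   71.]
tongue tl [678.8 -79.6  71. ]
bracket br [ 540.3 -142.7   64. ]
tray tr [655.4 -76.3  78. ]
lip bot [514.5  66.9  84. ]
sealer L [660.8 134.1  85. ]
pin [ 435.6 -310.3  111. ]
pinA [ 473.2 -428.8  110. ]
pinB [ 345.4 -356.   110. ]
pin scene [ 439.4 -310.   111. ]
A 110 [ 442.4 -418.3  110. ]
A 135 [ 475.5 -420.3  135. ]
B 110 [ 315.7 -341.9  110. ]
B 135 [ 353.5 -346.7  135. ]
[ 481.7 -294.4   66. ]
[ 453.4 -356.8   66. ]
[ 389.  -326.3   66. ]
[ 422.  -263.3   66. ]
{'fx': np.float64(312.771), 'fy': np.float64(312.771), 'cx': np.float64(320.473), 'cy': np.float64(198.197), 'R': array([[-0.411, -0.912,  0.001],
       [-0.87 ,  0.393,  0.298],
       [-0.272,  0.122, -0.955]]), 't': array([623.313, -37.217, 392.294])}
wrist cam pos [330.56292044 535.06986281 385.00287229]
```

Request:
jog_arm:
  rows:
    - [0.306,-0.54,0,0.503,100]
    - [0.306,-0.54,0,0.503,100]
    - [0.306,-0.54,0,0.503,100]
    - [0.306,-0.54,0,0.503,100]
    - [0.306,-0.54,0,0.503,100]

```text
clock: 0.6
tcp_pos: [380.0, 350.4, 222.3]
tool_rot: [3.138, 0.128, -0.001]
force: [1.5, 0.8, -0.7]
grip_width: 87.3
```

Request:
jog_arm:
  rows:
    - [0.182,-0.32,0,0,100]
    - [0.182,-0.32,0,0,100]
    - [0.182,-0.32,0,0,100]
    - [0.182,-0.32,0,0,100]
    - [0.182,-0.32,0,0,100]

```text
clock: 1.1
tcp_pos: [503.7, 133.2, 222.4]
tool_rot: [-3.139, -0.126, 0.0]
force: [1.1, 0.2, 0.1]
grip_width: 86.6
```

Request:
jog_arm:
  rows:
    - [0.06,-0.105,0,0,100]
    - [0.06,-0.105,0,0,100]
    - [0.06,-0.105,0,0,100]
    - [0.06,-0.105,0,0,100]
    - [0.06,-0.105,0,0,100]

```text
clock: 1.6
tcp_pos: [562.8, 29.9, 221.9]
tool_rot: [-3.139, -0.124, 0.002]
force: [-0.1, 0.5, -0.1]
grip_width: 86.9
```

```bash
python3 - <<'E'
from h import *
import pickle
o=observe();print(o['clock'],o['tcp_pos'],o['tool_rot'],o['qd'].round(3))
c=get_calibration('wrist');snap('wrist','w1.png');pickle.dump(c,open('w1.pkl','wb'))
E
```

```text
1.6 [562.84516659  29.86642137 221.88779192] [-3.13910876e+00 -1.24087338e-01  2.21520882e-03] [ 0.03  -0.015 -0.008 -0.001  0.001 -0.003]
```

View pics/w1.png

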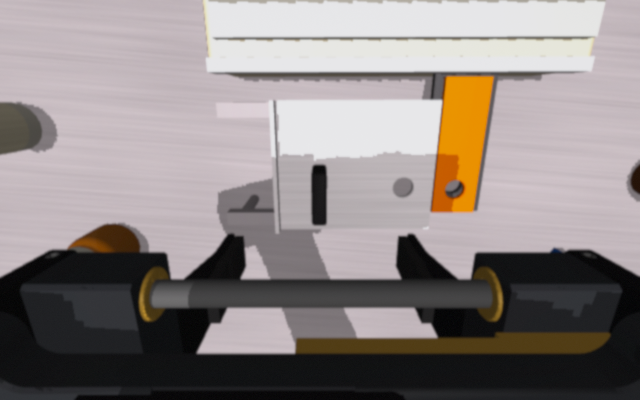

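The wrist view shows the handle at about (319,195), tray hole (403,187), tongue hole (455,189), and the bracket seen through it slightly offset.

```bash
python3 - <<'E'
from h import *
import pickle
c=pickle.load(open('w1.pkl','rb'))
for n,u,v,z in [('hole',403,187,78),('tongue',455,188.5,71),('hand top-far',319.5,166,120),('hand top-near',319,224,120),('hand base near',319,224,78),('tray tl',270,100,78),('tray bl',277,233,78),('tray tr',441.5,100,78),('tray br',429,230,78),('tng tl',445,76,71),('tng tr',495,76,71),('tng br',476,212,71),('tng bl',433,212,71),('seal l',208,72,85),('seal r',591,70,85)]:
  print(n,ray(c,u,v,z).round(1))
print(proj(c,[562.8,29.9,120]))
E
python3 - <<'E'
import cv2
cv2.imwrite('pics/w1c.png',cv2.resize(cv2.imread('pics/w1.png')[90:240,260:500],None,fx=3.3,fy=3.3,interpolation=cv2.INTER_CUBIC))
E
```

```text
hole [566.8 -54.6  78. ]
tongue [ 567.7 -110.9   71. ]
hand top-far [590.3  32.3 120. ]
hand top-near [536.8  28.6 120. ]
hand base near [519.7  27.5  78. ]
tray tl [640.8  82.9  78. ]
tray bl [505.9  71.4  78. ]
tray tr [653.3 -77.3  78. ]
tray br [522.1 -89.5  78. ]
tng tl [675. -79.  71.]
tng tr [ 678.7 -125.7   71. ]
tng br [ 543.8 -138.6   71. ]
tng bl [540.2 -92.9  71. ]
seal l [660.4 137.8  85. ]
seal r [ 688.7 -202.5   85. ]
[319.81246088 196.69482101]
```

View pics/w1c.png

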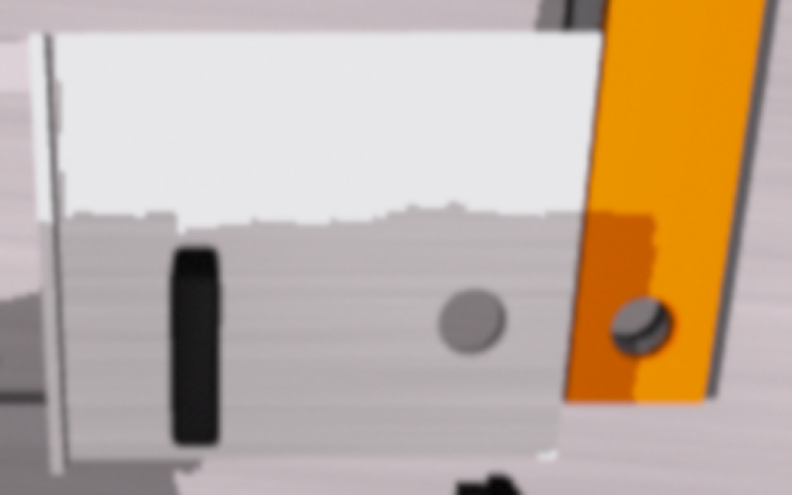

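Request:
jog_arm:
  rows:
    - [0,0,-0.13,0,100]
    - [0,0,-0.13,0,100]
    - [0,0,-0.13,0,100]
    - [0,0,-0.13,0,100]
    - [0,0,-0.13,0,40]
  force: 25

```text
clock: 2.15
tcp_pos: [562.9, 31.4, 92.6]
tool_rot: [3.139, 0.13, -0.001]
force: [0.8, -0.4, -0.2]
grip_width: 83.9
```

Request:
jog_arm:
  rows:
    - [0,0,0,0,0]
    - [0,0,0,0,0]
    - [0,0,0,0,0]
    - [0,0,0,0,0]
    - [0,0,0,0,0]

```text
clock: 2.65
tcp_pos: [563.3, 30.1, 92.9]
tool_rot: [-3.139, -0.126, -0.001]
force: [-1.2, -0.7, 1.0]
grip_width: 47.0
```

Request:
jog_arm:
  rows:
    - [0,0,0,0,0]
    - [0,0,0,0,0]
    - [0,0,0,0,0]

```text
clock: 2.95
tcp_pos: [563.3, 30.1, 92.5]
tool_rot: [3.139, 0.126, -0.0]
force: [0.1, 0.7, -0.2]
grip_width: 23.0
```

Request:
jog_arm:
  rows:
    - [0,0,0,0,0]
    - [0,0,0,0,0]
    - [0,0,0,0,0]

```text
clock: 3.25
tcp_pos: [563.3, 30.1, 92.5]
tool_rot: [3.139, 0.126, -0.0]
force: [0.2, 0.2, -0.2]
grip_width: 13.5
```

Request:
jog_arm:
  rows:
    - [0.0008,-0.01,0,0,0]
    - [0.0017,-0.02,0,0,0]
    - [0.0025,-0.03,0,0,0]
    - [0.0033,-0.04,0,0,0]
    - [0.0033,-0.04,0,0,0]

```text
clock: 3.75
tcp_pos: [566.7, -11.9, 92.5]
tool_rot: [3.138, 0.124, -0.0]
force: [2.0, -2.9, -1.3]
grip_width: 13.3
```

Request:
jog_arm:
  rows:
    - [0.0004,-0.005,0,0,0]
    - [0.0008,-0.01,0,0,0]
    - [0.0012,-0.015,0,0,0]
    - [0.0012,-0.015,0,0,0]
    - [0.0012,-0.015,0,0,0]

```text
clock: 4.25
tcp_pos: [567.8, -25.6, 92.5]
tool_rot: [3.138, 0.126, -0.0]
force: [1.1, -1.8, -0.3]
grip_width: 13.6
```

```bash
python3 - <<'E'
from h import *
import pickle
o=observe();print(o['clock'],o['tcp_pos'],o['tool_rot'],o['force'])
c=get_calibration('wrist');im=snap('wrist','w2.png');pickle.dump(c,open('w2.pkl','wb'))
c2=get_calibration('top');t=snap('top','t2.png')
u,v=proj(c,[572,-110,75]).astype(int);print(u,v)
a=cv2.resize(im[max(v-45,0):v+45,max(0,u-60):u+60,::-1],None,fx=5,fy=5,interpolation=cv2.INTER_CUBIC)
u2,v2=proj(c2,[572,-110,75]).astype(int);print(u2,v2)
b=cv2.resize(t[v2-30:v2+30,u2-20:u2+20,::-1],None,fx=5,fy=5,interpolation=cv2.INTER_CUBIC)
o=np.zeros((450,800,3),np.uint8);o[:a.shape[0],:a.shape[1]]=a;o[:b.shape[0],600:600+b.shape[1]]=b
cv2.imwrite('pics/c2.png',o)
E
```

```text
4.25 [567.80065343 -25.61036576  92.49617125] [ 3.13805122e+00  1.25892571e-01 -3.51112015e-04] [ 1.10898426 -1.81515616 -0.33568508]
453 239
351 169
```

View pics/c2.png

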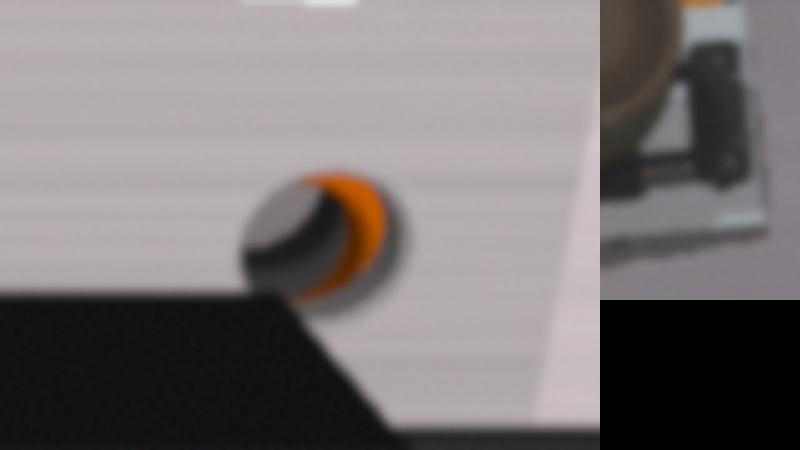

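The crop shows the tray hole now largely over the others: its centre is near (458,243), with the orange tongue rim visible on the right, partly from parallax. Next I quantify the offset.

```bash
python3 - <<'E'
from h import *
import pickle
c=pickle.load(open('w2.pkl','rb'))
im=cv2.imread('pics/w2.png')[194:284,393:513]
print('tray hole',ray(c,393+326/5-.4,194+247/5-.4,78).round(1))
th=.083;X=np.array([np.cos(th),np.sin(th),0]);Y=np.array([-np.sin(th),np.cos(th),0])
# edges along crop row through centre: hole right edge(410,245), tongue hole right edge (top face) 385
for n,u,v,z in[('tray R',411,247,78),('tray L',241,247,78),('tray T',330,170,78),('tongue R',387,225,71),('bracket? L lower',243,255,56)]:
  p=ray(c,393+u/5-.4,194+v/5-.4,z);print(n,p.round(1),((p-[572.6,-110.7,0])@X).round(1),((p-[572.6,-110.7,0])@Y).round(1))
# predicted overlays
b=np.array([572.6,-110.7,0]);a=np.linspace(0,2*np.pi,60)
o=cv2.resize(im,None,fx=6,fy=6,interpolation=cv2.INTER_CUBIC)
def circ(cx,cy,z,col):
  pts=np.array([proj(c,b+X*(cx+10*np.cos(t))+Y*(cy+10*np.sin(t))+[0,0,z]) for t in a])
  cv2.polylines(o,[(((pts-[393,194])+.5)*6).astype(int)],True,col,1)
circ(0,0,78,(0,0,255));circ(-4.4,0,71,(0,255,0));circ(0,0,64,(255,0,0));circ(0,0,56,(255,255,0))
cv2.imwrite('pics/c3.png',o)
E
```

```text
tray hole [ 571.3 -111.9   78. ]
tray R [ 572.2 -122.5   78. ] -1.4 -11.7
tray L [ 570.5 -101.3   78. ] -1.3 9.5
tray T [ 581.6 -110.2   78. ] 9.0 -0.3
tongue R [ 572.  -122.7   71. ] -1.6 -11.9
bracket? L lower [ 559.6 -111.9   56. ] -13.1 -0.2
```

View pics/c3.png

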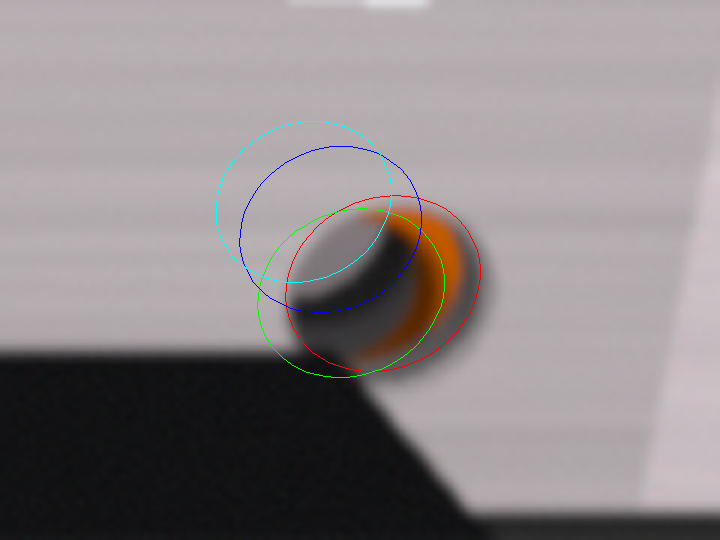

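The tray hole is within about 1–2 mm of line, which is close enough for step 1. I release the handle and go to the pin at about (437,-310), turning the jaws so the gripper body clears both large pins.

Request:
jog_arm:
  rows:
    - [0,0,0,0,100]
    - [0,0,0,0,100]
    - [0,0,0,0,100]
    - [0,0,0,0,100]
    - [0,0,0.03,0,100]

```text
clock: 4.85
tcp_pos: [564.6, -25.1, 119.0]
tool_rot: [3.138, 0.125, -0.015]
force: [0.4, 1.1, 1.0]
grip_width: 46.1
```

Request:
jog_arm:
  rows:
    - [0,0,0.05,0,100]
    - [0,0,0.1,0,100]
    - [-0.02,-0.03,0.13,-0.1,100]
    - [-0.13,-0.284,0.13,-0.5,100]
    - [-0.13,-0.284,0.13,-0.5,100]

```text
clock: 5.35
tcp_pos: [507.8, -147.2, 254.2]
tool_rot: [-3.1, 0.506, -0.006]
force: [0.7, -0.3, -0.1]
grip_width: 83.8
```

```bash
python3 - <<'E'
from h import *
o=observe();print(o['clock'],o['tcp_pos'],o['tool_rot'],o['force'])
c2=get_calibration('top');t=snap('top','t3.png')
E
```

```text
5.35 [ 507.8478022  -147.16542534  254.23851942] [-3.09972306  0.50615079 -0.00564115] [ 0.65761561 -0.2968644  -0.06366091]
```

Request:
jog_arm:
  rows:
    - [-0.071,-0.163,0,-0.1,100]
    - [-0.071,-0.163,0,-0.1,100]
    - [-0.071,-0.163,0,-0.1,100]
    - [-0.071,-0.163,0,-0.1,100]
    - [-0.071,-0.163,0,-0.1,100]

```text
clock: 5.9
tcp_pos: [435.4, -312.1, 252.4]
tool_rot: [3.071, -0.661, -0.001]
force: [-0.8, 0.7, -0.3]
grip_width: 87.1
```

```bash
python3 - <<'E'
from h import *
import pickle
o=observe();print(o['clock'],o['tcp_pos'],o['tool_rot'],o['qd'].round(3))
c=get_calibration('wrist');im=snap('wrist','w4.png');pickle.dump(c,open('w4.pkl','wb'))
t=cv2.imread('pics/t3.png')
out=np.zeros((600,800,3),np.uint8)
out[:400,:640]=im[:,:,::-1]
b=cv2.resize(t[140:210,280:400],None,fx=2.8,fy=2.8,interpolation=cv2.INTER_CUBIC);out[402:402+b.shape[0],:b.shape[1]]=b
cv2.imwrite('pics/c4.png',out)
E
```

```text
5.9 [ 435.43717118 -312.09237578  252.39912056] [ 3.07093953e+00 -6.61467136e-01 -8.46182500e-04] [ 0.057 -0.007 -0.006 -0.015  0.005 -0.034]
```

View pics/c4.png

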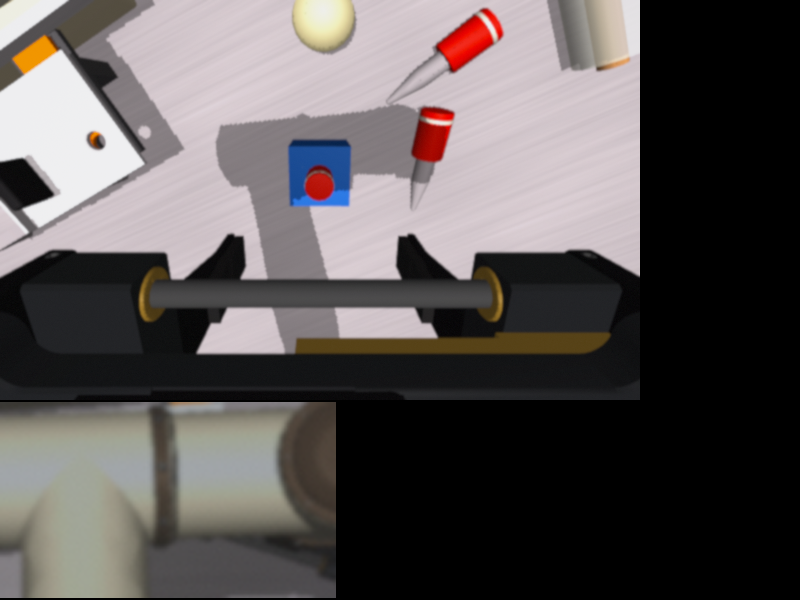

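The wrist view shows the pin's head top at (319,185) in the block, the large pins at (434,130) and (470,40), and the tray hole at (96,140).

```bash
python3 - <<'E'
from h import *
import pickle
c=pickle.load(open('w4.pkl','rb'))
im=cv2.imread('pics/w4.png');hsv=cv2.cvtColor(im,cv2.COLOR_BGR2HSV)
m=((hsv[...,0]<8)|(hsv[...,0]>172))&(hsv[...,1]>150)&(hsv[...,2]>60)
m[:, :270]=0;m[:,370:]=0
ys,xs=np.nonzero(m);print(xs.min(),xs.max(),ys.min(),ys.max())
print(ray(c,319.5,185.5,111).round(1))
for u,v in((290,147),(350,147),(350,206),(290,206)):print(ray(c,u,v,66).round(1))
h=ray(c,96,140.5,78);print('tray hole',h.round(1),proj(c,[437,-310,111]))
for n,u,v in(('A top',487,25),('B top',437,112)):print(n,ray(c,u,v,125).round(1))
for n,u,v in(('A tip',388,103),('B tip',413,209)):print(n,ray(c,u,v,0).round(1))
E
```

```text
306 332 166 199
[ 435.5 -312.   111. ]
[ 478.6 -295.2   66. ]
[ 451.  -356.2   66. ]
[ 386.9 -329.3   66. ]
[ 416.1 -264.8   66. ]
tray hole [ 571.5 -110.8   78. ] [317.08608064 185.01218413]
A top [ 507.2 -497.2  125. ]
B top [ 457.6 -437.8  125. ]
A tip [ 471.5 -423.5    0. ]
B tip [ 323.1 -405.1    0. ]
```

The look-alike pins have toppled and now lie low on the table, clear of the block. The pin estimate agrees with the TCP to 1–2 mm, so I descend and grip.

Request:
jog_arm:
  rows:
    - [0,0.001,-0.05,0,100]
    - [0,0.001,-0.1,0,100]
    - [0,0.001,-0.14,0,100]
    - [0,0.001,-0.165,0,100]
    - [0,0.001,-0.178,0,100]

```text
clock: 6.45
tcp_pos: [436.0, -306.9, 71.8]
tool_rot: [-3.072, 0.652, 0.008]
force: [-0.5, -0.4, 0.7]
grip_width: 86.8
```

Request:
jog_arm:
  rows:
    - [0,0,0,0,20]
    - [0,0,0,0,20]
    - [0,0,0,0,20]
    - [0,0,0,0,20]
    - [0,0,0,0,20]
  force: 50

```text
clock: 6.95
tcp_pos: [437.5, -308.7, 75.5]
tool_rot: [3.072, -0.654, 0.003]
force: [0.3, -0.6, -0.1]
grip_width: 54.8
```

Request:
jog_arm:
  rows:
    - [0,0,0,0,20]
    - [0,0,0,0,20]
    - [0,0,0,0,20]
    - [0,0,0,0,20]
    - [0,0,0,0,20]

```text
clock: 7.45
tcp_pos: [436.8, -309.5, 75.0]
tool_rot: [3.072, -0.654, -0.0]
force: [-2.5, -5.4, 1.2]
grip_width: 29.2
```

Request:
jog_arm:
  rows:
    - [-0.0005,-0.0012,0,0,0]
    - [-0.0005,-0.0012,0,0,0]
    - [-0.0005,-0.0012,0.02,0,0]
    - [-0.0005,-0.0012,0.04,0,0]
    - [-0.0005,-0.0012,0.06,0,0]
  force: 55

```text
clock: 7.95
tcp_pos: [436.1, -309.1, 134.2]
tool_rot: [-3.071, 0.655, 0.003]
force: [-0.1, -0.8, -1.5]
grip_width: 28.7
```

Request:
jog_arm:
  rows:
    - [0,0,0.025,0,0]
    - [0,0,0.05,0,0]
    - [0.0,0,0.05,0.0,0]
    - [0,0,0.05,0,0]
    - [0,0,0.05,0,0]

```text
clock: 8.45
tcp_pos: [435.6, -309.1, 182.7]
tool_rot: [-3.071, 0.655, 0.005]
force: [0.7, 0.1, -1.2]
grip_width: 28.9
```

```bash
python3 - <<'E'
from h import *
o=observe();print({k:np.round(o[k],2) for k in('clock','tcp_pos','tool_rot','force','wrist_torque','grip_width')})
E
```

```text
{'clock': np.float64(8.45), 'tcp_pos': array([ 435.58, -309.08,  182.73]), 'tool_rot': array([-3.07,  0.65,  0.01]), 'force': array([ 0.65,  0.1 , -1.17]), 'wrist_torque': array([-0.05,  0.01, -0.03]), 'grip_width': np.float64(28.94)}
```

Request:
jog_arm:
  rows:
    - [0.1364,0.1986,0,0,0]
    - [0.1364,0.1986,0,0,0]
    - [0.1364,0.1986,0,0,0]
    - [0.1364,0.1986,0,0,0]
    - [0.1364,0.1986,0,0,0]

```text
clock: 8.95
tcp_pos: [573.3, -108.8, 182.7]
tool_rot: [3.073, -0.653, -0.004]
force: [-0.1, -0.4, -0.3]
grip_width: 28.4
```

Request:
jog_arm:
  rows:
    - [0,0,-0.02,0,0]
    - [0,0,-0.02,0,0]
    - [0,0,-0.02,0,0]
    - [0,0,-0.02,0,0]

```text
clock: 9.35
tcp_pos: [572.7, -112.0, 164.7]
tool_rot: [3.072, -0.656, -0.0]
force: [-0.3, -0.4, -1.0]
grip_width: 28.9
```

```bash
python3 - <<'E'
from h import *
import pickle
o=observe();print({k:np.round(o[k],2) for k in('clock','tcp_pos','tool_rot','force','wrist_torque','grip_width')})
c=get_calibration('wrist');im=snap('wrist','w5.png');pickle.dump(c,open('w5.pkl','wb'))
s=get_calibration('scene');t=snap('scene','s5.png')
u,v=proj(c,[572,-111,85]).astype(int);print(u,v)
us,vs=proj(s,[572,-111,110]).astype(int);print(us,vs)
a=cv2.resize(im[v-70:v+70,u-50:u+50,::-1],None,fx=4,fy=4,interpolation=cv2.INTER_CUBIC)
b=cv2.resize(t[vs-60:vs+60,us-40:us+40,::-1],None,fx=4.6,fy=4.6,interpolation=cv2.INTER_CUBIC)
o=np.zeros((600,800,3),np.uint8);o[:a.shape[0],:a.shape[1]]=a;o[:b.shape[0],410:410+b.shape[1]]=b
cv2.imwrite('pics/c5.png',o)
E
```

```text
{'clock': np.float64(9.35), 'tcp_pos': array([ 572.69, -112.01,  164.74]), 'tool_rot': array([ 3.07, -0.66, -0.  ]), 'force': array([-0.35, -0.43, -0.99]), 'wrist_torque': array([ 0.01, -0.05,  0.  ]), 'grip_width': np.float64(28.9)}
318 206
289 220
```

View pics/c5.png

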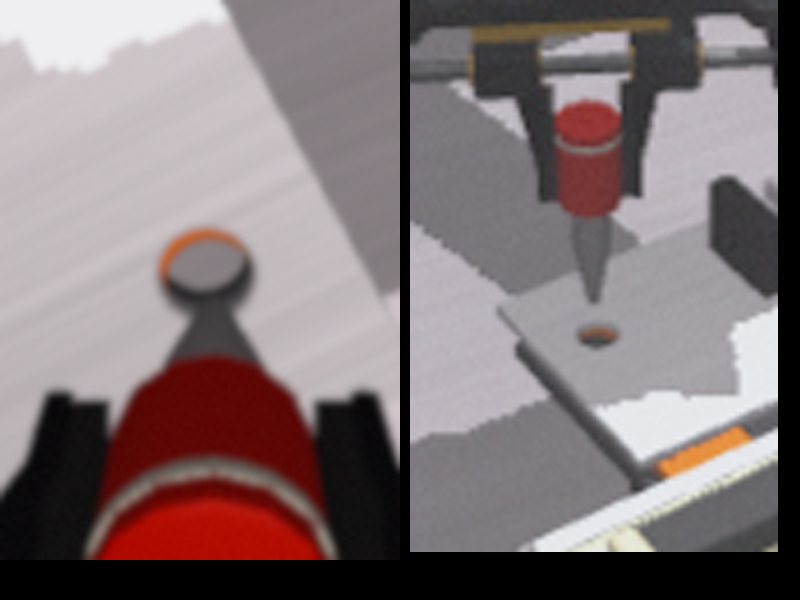

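The views show the pin upright just above the tray hole: wrist crop tip (210,303), hole (207,269); scene crop tip (595,302), hole (598,336).

```bash
python3 - <<'E'
from h import *
import pickle
c=pickle.load(open('w5.pkl','rb'));s=get_calibration('scene')
W=lambda x,y:(318-50+x/4-.4,206-70+y/4-.4)
S=lambda x,y:(289-40+(x-410)/4.6-.4,220-60+y/4.6-.4)
for zt in(93,96,99):
  print('tip',zt,ray(c,*W(210,304),zt).round(1),ray(s,*S(595,302),zt).round(1))
print('hole',ray(c,*W(207,269),78).round(1),ray(s,*S(598,336),78).round(1))
E
```

```text
tip 93 [ 570.  -111.5   93. ] [ 567.5 -109.9   93. ]
tip 96 [ 570.9 -111.9   96. ] [ 570.9 -111.5   96. ]
tip 99 [ 571.9 -112.3   99. ] [ 574.2 -113.1   99. ]
hole [ 572.4 -111.8   78. ] [ 574.1 -112.2   78. ]
```

Request:
jog_arm:
  rows:
    - [0.0015,0,0,0,0]
    - [0.0015,0,-0.01,0,0]
    - [0.0015,0,-0.02,0,0]
    - [0.0015,0,-0.03,0,0]
    - [0.0015,0,-0.03,0,0]
  force: 60

```text
clock: 9.95
tcp_pos: [572.8, -111.2, 132.0]
tool_rot: [3.072, -0.655, -0.008]
force: [-0.1, 0.5, -1.5]
grip_width: 28.9
```

Request:
jog_arm:
  rows:
    - [0,0,-0.005,0,0]
    - [0,0,-0.01,0,0]
    - [0,0,-0.015,0,0]
    - [0,0,-0.015,0,0]

```text
clock: 10.35
tcp_pos: [573.4, -111.1, 118.5]
tool_rot: [3.072, -0.655, -0.004]
force: [-0.6, 0.9, -2.3]
grip_width: 28.7
```

Request:
jog_arm:
  rows:
    - [0,0,-0.004,0,0]
    - [0,0,-0.008,0,0]
    - [0,0,-0.012,0,0]
    - [0,0,-0.012,0,0]

```text
clock: 10.75
tcp_pos: [574.0, -111.0, 106.7]
tool_rot: [-3.072, 0.655, 0.002]
force: [-2.9, 1.7, -1.4]
grip_width: 28.8
```

Request:
jog_arm:
  rows:
    - [0,0,-0.003,0,0]
    - [0,0,-0.006,0,0]
    - [0,0,-0.006,0,0]

```text
clock: 11.05
tcp_pos: [574.3, -110.8, 100.9]
tool_rot: [-3.072, 0.655, 0.0]
force: [-2.5, 3.9, -1.0]
grip_width: 28.9
```

Request:
jog_arm:
  rows:
    - [0,0,-0.003,0,0]
    - [0,0,-0.006,0,0]
    - [0,0,-0.006,0,0]

```text
clock: 11.35
tcp_pos: [574.3, -110.8, 95.0]
tool_rot: [-3.072, 0.655, 0.001]
force: [-1.6, 3.8, -0.9]
grip_width: 28.6
```

Request:
jog_arm:
  rows:
    - [0,0,-0.003,0,0]
    - [0,0,-0.005,0,0]
    - [0,0,-0.005,0,0]

```text
clock: 11.65
tcp_pos: [574.2, -110.9, 90.2]
tool_rot: [-3.072, 0.655, 0.001]
force: [-2.5, 4.1, -0.1]
grip_width: 28.8
```

Request:
jog_arm:
  rows:
    - [0,0,-0.001,0,0]
    - [0,0,-0.002,0,0]
    - [0,0,-0.003,0,0]
    - [0,0,-0.003,0,0]

```text
clock: 12.05
tcp_pos: [574.3, -110.8, 87.5]
tool_rot: [-3.072, 0.654, 0.001]
force: [-3.8, 3.9, 1.4]
grip_width: 29.0
```

Request:
jog_arm:
  rows:
    - [0,0,-0.001,0,0]
    - [0,0,-0.001,0,0]

```text
clock: 12.25
tcp_pos: [574.3, -110.8, 87.0]
tool_rot: [-3.072, 0.654, 0.001]
force: [-3.6, 5.4, 4.1]
grip_width: 28.8
```

Request:
jog_arm:
  rows:
    - [0,0,-0.001,0,0]
    - [0,0,-0.001,0,0]

```text
clock: 12.45
tcp_pos: [574.3, -110.9, 86.9]
tool_rot: [-3.073, 0.654, 0.0]
force: [-6.2, 6.0, 8.4]
grip_width: 28.8
```

Seated: z stopped at 87 mm (as expected) and the force is rising. I release and back off.

Request:
jog_arm:
  rows:
    - [0,0,0,0,60]
    - [0,0,0,0,60]
    - [0,0,0,0,60]
    - [0,0,0,0,60]
    - [0,0,0,0,60]

```text
clock: 12.95
tcp_pos: [574.7, -111.5, 85.4]
tool_rot: [3.072, -0.655, 0.001]
force: [-0.8, -0.2, 0.1]
grip_width: 51.0
```

Request:
jog_arm:
  rows:
    - [0,0,0.03,0,60]
    - [0,0,0.07,0,60]
    - [-0.03,-0.03,0.11,0,60]
    - [-0.07,-0.07,0.13,0,60]
    - [-0.1,-0.1,0.13,0,60]

```text
clock: 13.45
tcp_pos: [481.7, -205.7, 217.4]
tool_rot: [3.073, -0.651, 0.01]
force: [1.3, -1.3, 0.1]
grip_width: 52.2
```

```bash
python3 - <<'E'
from h import *
import pickle
o=observe();print({k:np.round(o[k],2) for k in('clock','tcp_pos','tool_rot','force','grip_width')})
c=get_calibration('wrist');im=snap('wrist','w6.png')
s=get_calibration('scene');t=snap('scene','s6.png')
u,v=proj(c,[572,-111,100]).astype(int);print(u,v)
us,vs=proj(s,[572,-111,100]).astype(int);print(us,vs)
v0=max(v-60,0);u0=max(u-50,0)
a=cv2.resize(im[v0:v0+120,u0:u0+100,::-1],None,fx=4,fy=4,interpolation=cv2.INTER_CUBIC)
b=cv2.resize(t[vs-60:vs+60,us-40:us+40,::-1],None,fx=4.6,fy=4.6,interpolation=cv2.INTER_CUBIC)
o=np.zeros((600,800,3),np.uint8);o[:a.shape[0],:a.shape[1]]=a;o[:b.shape[0],410:410+b.shape[1]]=b
cv2.imwrite('pics/c6.png',o)
for z in(78,123):print(z,proj(s,[573.5,-111,z]).round(1),proj(c,[573.5,-111,z]).round(1))
E
```

```text
{'clock': np.float64(13.45), 'tcp_pos': array([ 481.7 , -205.75,  217.38]), 'tool_rot': array([ 3.07, -0.65,  0.01]), 'force': array([ 1.31, -1.31,  0.06]), 'grip_width': np.float64(52.21)}
182 145
289 224
78 [289.8 232.3] [190.9 141.3]
123 [289.2 215.9] [169.2 147.7]
```

View pics/c6.png

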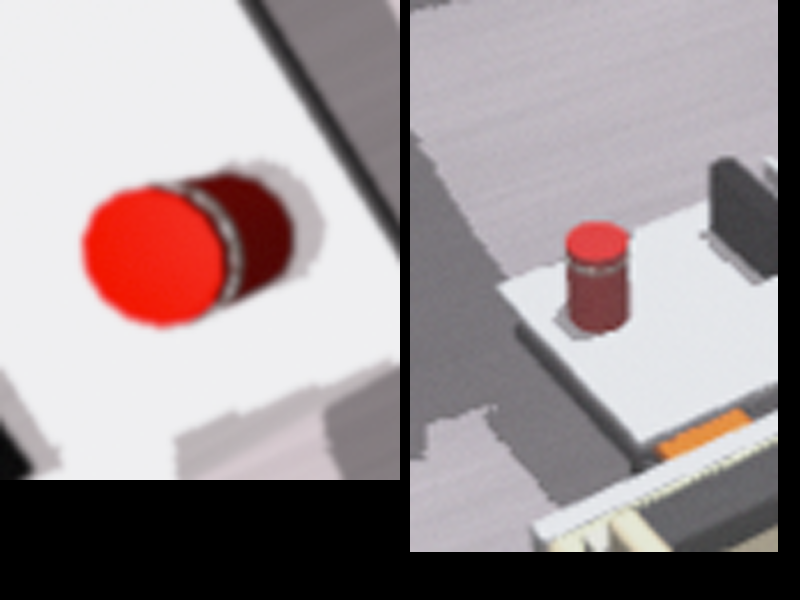

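The pin stands upright with its head flush on the tray, and nothing is touching it. I hand the job in.

```bash
python3 -c "
from plant import *
print(close_job())"
```

```text
the job is handed in; nothing more can be done
None
```

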